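# Rake a heap of kiln props out to dry

### The job

Take the wooden rake from its forked rest and first let its blade down gently until it just rests on the tray floor for a moment; then, with the rake alone, spread the heap of kiln props over the whole tray: one flat layer, some in every quarter, at least a finger's width (15 mm) between any two. The props are wet, so never touch them with the gripper; do not lean hard on the tray with the rake, nor shift the pot, cup or bottle around it. Then hang the rake back in its rest as you found it.

Things in the scene. Friction and masses are not known exactly. Their poses are not given: they have to be found in the camera images.
- tray: fixed shallow wooden drying tray, outside 250 (its x) x 380 (its y) mm, inside 230 x 360 mm. Origin: centre of its underside. Floor 12 mm thick (floor surface at z = 12 mm in its frame), walls 10 mm thick with tops at z = 37 mm. It may be turned a little.
- rake: loose hand rake of pale wood, 150 g. Blade: upright board 80 wide (y), 8 thick (x), edges rounded, 112 mm tall. Handle: level 22 x 22 mm bar from the blade's top to x = -160 mm, its centre line 101 mm above the blade's lower edge. Origin: middle of the blade's lower edge; z up. It hangs in the rest by its handle; grip it near x = -70 mm, between the forks.
- rest: fixed dark wooden rest. Base 130 (x) x 90 (y) x 14 mm, origin at the centre of its underside; two forks at x = -55 and +55 mm (each 12 mm thick in x) carry the handle's underside at z = 106 mm between 28 mm tall cheeks (tops at about z = 132 mm; 35 mm apart at the bottom, 46 mm at the top).
- rake_home (a point): point on the rest where the rake's origin is when it hangs home: rest frame x = +80 mm, y = 0, z = 16 mm; same axes as the rest.
- pot: bystander: inverted white pot, 84 mm across, 68 mm tall, on the robot's side of the tray. Origin under its centre.
- cup: bystander: inverted small white cup, 64 mm across, 60 mm tall, standing beyond the rake's blade. Origin under its centre.
- bottle: bystander: grey plastic bottle, 68 mm across, 150 mm tall, left of the tray. Origin under its centre.
- prop1: one of six like kiln props: a solid round drum of buff fireclay, 60 mm across, 28 mm tall, about 160 g. Origin: its middle (14 mm above its underside when flat). The six begin as a heap in the tray: four low ones about 62 mm apart in a square, two more lying side by side on top, each across the joint of two low ones.
- prop2: one of six like kiln props: a solid round drum of buff fireclay, 60 mm across, 28 mm tall, about 160 g. Origin: its middle (14 mm above its underside when flat). The six begin as a heap in the tray: four low ones about 62 mm apart in a square, two more lying side by side on top, each across the joint of two low ones.
- prop3: one of six like kiln props: a solid round drum of buff fireclay, 60 mm across, 28 mm tall, about 160 g. Origin: its middle (14 mm above its underside when flat). The six begin as a heap in the tray: four low ones about 62 mm apart in a square, two more lying side by side on top, each across the joint of two low ones.
- prop4: one of six like kiln props: a solid round drum of buff fireclay, 60 mm across, 28 mm tall, about 160 g. Origin: its middle (14 mm above its underside when flat). The six begin as a heap in the tray: four low ones about 62 mm apart in a square, two more lying side by side on top, each across the joint of two low ones.
- prop5: one of six like kiln props: a solid round drum of buff fireclay, 60 mm across, 28 mm tall, about 160 g. Origin: its middle (14 mm above its underside when flat). The six begin as a heap in the tray: four low ones about 62 mm apart in a square, two more lying side by side on top, each across the joint of two low ones.
- prop6: one of six like kiln props: a solid round drum of buff fireclay, 60 mm across, 28 mm tall, about 160 g. Origin: its middle (14 mm above its underside when flat). The six begin as a heap in the tray: four low ones about 62 mm apart in a square, two more lying side by side on top, each across the joint of two low ones.
Mind the look-alikes: they are no part of the job. What is shaped like the prop6 but purple is not meant. What is shaped like the prop5 but black is not meant.

How it is judged:
On the way, in this order (a step that is already met when the one before it is completed fails the run):
1. the rake is lifted out of its rest (contact force between rake and rest below 0.05 N and distance between rake and rake_home above 0.05 m), for 0.1 s.
2. the rake's blade rests lightly on the tray, pressing with 0.5 to 15 N for 0.3 s (contact force between rake and tray between 0.5 and 15 N), for 0.3 s.
At the end, for the whole second after the job is handed in: All six props lie flat on the tray floor inside the tray, at rest; all centres are over 70 mm apart (gaps over 10 mm); each quarter of the tray holds a prop's centre; the rake hangs still in its rest, upright within 0.15 rad, its origin within 30 mm of rake_home (z of prop1 in the frame of tray between 0.021 and 0.031 m and x of prop1 in the frame of tray between -0.11 and 0.11 m and y of prop1 in the frame of tray between -0.175 and 0.175 m and linear speed of each of prop1, prop2, prop3, prop4, prop5, prop6, rake below 0.02 m/s and z of prop2 in the frame of tray between 0.021 and 0.031 m and x of prop2 in the frame of tray between -0.11 and 0.11 m and y of prop2 in the frame of tray between -0.175 and 0.175 m and z of prop3 in the frame of tray between 0.021 and 0.031 m and x of prop3 in the frame of tray between -0.11 and 0.11 m and y of prop3 in the frame of tray between -0.175 and 0.175 m and z of prop4 in the frame of tray between 0.021 and 0.031 m and x of prop4 in the frame of tray between -0.11 and 0.11 m and y of prop4 in the frame of tray between -0.175 and 0.175 m and z of prop5 in the frame of tray between 0.021 and 0.031 m and x of prop5 in the frame of tray between -0.11 and 0.11 m and y of prop5 in the frame of tray between -0.175 and 0.175 m and z of prop6 in the frame of tray between 0.021 and 0.031 m and x of prop6 in the frame of tray between -0.11 and 0.11 m and y of prop6 in the frame of tray between -0.175 and 0.175 m and horizontal distance between prop1 and prop2 above 0.07 m and horizontal distance between each of prop1, prop2 and prop3 above 0.07 m and horizontal distance between each of prop1, prop2, prop3 and prop4 above 0.07 m and horizontal distance between each of prop1, prop2, prop3, prop4 and prop5 above 0.07 m and horizontal distance between each of prop1, prop2, prop3, prop4, prop5 and prop6 above 0.07 m and ((x of prop1 in the frame of tray below 0 m and y of prop1 in the frame of tray below 0 m) or (x of prop2 in the frame of tray below 0 m and y of prop2 in the frame of tray below 0 m) or (x of prop3 in the frame of tray below 0 m and y of prop3 in the frame of tray below 0 m) or (x of prop4 in the frame of tray below 0 m and y of prop4 in the frame of tray below 0 m) or (x of prop5 in the frame of tray below 0 m and y of prop5 in the frame of tray below 0 m) or (x of prop6 in the frame of tray below 0 m and y of prop6 in the frame of tray below 0 m)) and ((x of prop1 in the frame of tray below 0 m and y of prop1 in the frame of tray above 0 m) or (x of prop2 in the frame of tray below 0 m and y of prop2 in the frame of tray above 0 m) or (x of prop3 in the frame of tray below 0 m and y of prop3 in the frame of tray above 0 m) or (x of prop4 in the frame of tray below 0 m and y of prop4 in the frame of tray above 0 m) or (x of prop5 in the frame of tray below 0 m and y of prop5 in the frame of tray above 0 m) or (x of prop6 in the frame of tray below 0 m and y of prop6 in the frame of tray above 0 m)) and ((x of prop1 in the frame of tray above 0 m and y of prop1 in the frame of tray below 0 m) or (x of prop2 in the frame of tray above 0 m and y of prop2 in the frame of tray below 0 m) or (x of prop3 in the frame of tray above 0 m and y of prop3 in the frame of tray below 0 m) or (x of prop4 in the frame of tray above 0 m and y of prop4 in the frame of tray below 0 m) or (x of prop5 in the frame of tray above 0 m and y of prop5 in the frame of tray below 0 m) or (x of prop6 in the frame of tray above 0 m and y of prop6 in the frame of tray below 0 m)) and ((x of prop1 in the frame of tray above 0 m and y of prop1 in the frame of tray above 0 m) or (x of prop2 in the frame of tray above 0 m and y of prop2 in the frame of tray above 0 m) or (x of prop3 in the frame of tray above 0 m and y of prop3 in the frame of tray above 0 m) or (x of prop4 in the frame of tray above 0 m and y of prop4 in the frame of tray above 0 m) or (x of prop5 in the frame of tray above 0 m and y of prop5 in the frame of tray above 0 m) or (x of prop6 in the frame of tray above 0 m and y of prop6 in the frame of tray above 0 m)) and distance between rake and rake_home below 0.03 m and angle between rake's own z axis and vertical below 0.15 rad); the robot touches nothing.
It fails at once if a prop is touched by the gripper or arm (contact force between any of the fingers, the arm and prop1 above 0.5 N or contact force between any of the fingers, the arm and prop2 above 0.5 N or contact force between any of the fingers, the arm and prop3 above 0.5 N or contact force between any of the fingers, the arm and prop4 above 0.5 N or contact force between any of the fingers, the arm and prop5 above 0.5 N or contact force between any of the fingers, the arm and prop6 above 0.5 N).
It fails at once if the rake leans on the tray with more than 40 N (contact force between rake and tray above 40 N).
It fails at once if the pot, cup or bottle is moved more than 25 mm (distance of any of pot, cup, bottle from where it was at the start of the episode above 0.025 m).
It also fails if it takes over 72 s, if anything falls off the work surface, if the arm or the gripper's body presses on something with over 40 N, if the wrist force passes 120 N, or if a joint passes its speed limit or range.

### The arm

A 7-joint arm with a two-finger parallel gripper is mounted at the origin on the work surface. World frame = base frame: x ahead of the robot, y to its left, z up, the work surface at z = 0. Lengths are in m, angles in rad, forces in N, time in s.
With the tool pointing down it reaches from about 0.425 to 0.875 m from the base axis. Payload 4.7 kg.
Tool frame: the origin (TCP) lies between the finger pads; the fingertips stand 19 mm ahead of it and the grasp point (between the pads) is the TCP (ctrl.tip_extent is the distance from the TCP to the fingertips, in m); z points along the fingers, y is the line along which they close (so a half turn about z gives the same grasp; the last joint's range is limited). The gripper opens to 87 mm and grips with 3 to 60 N. Pads are 19 mm wide; open, the fingers measure 117 mm over their backs; the gripper's body (75 mm by 190 mm) begins 51 mm behind the grasp point.
Start: joints at [-1.236, 0.321, -0.07, 1.45, 0.023, 1.371, -0.057], TCP at [0.205, 0.617, 0.242] pointing down, gripper open.
Joint ranges: [-2.86, 2.86], [-0.3, 2.09], [-1.38, 1.24], [0.06, 2.45], [-1.56, 4.7], [0.09, 2.05], [-2.69, 2.69]. Speed limits (rad/s): [2.57, 2.57, 3.14, 3.14, 3.14, 3.14, 3.14].

### API

Orientations are given as a rotation vector (axis times angle).
In Python, from bench import ctrl gives the robot as it stands.
- The arm moves only by the shell command python3 -m crank 'ROWS' [OPENING] [FORCE]. ROWS is JSON, a list of rows, each an object of numbers: "tx", "ty", "tz": the shift along the tool's x, y, z in mm; "turn": the turn about the tool's z in units of 5 degrees (1.0 is 5 degrees). In form: [{"tx": .., "ty": .., "tz": .., "turn": ..}, ...]. A call has 1 to 5 rows; each row is the pose to reach, as a shift and turn from the pose commanded when the call began, along the tool's axes at that moment; what a row does not reach only later rows make up. A row lasts 1/8 s, in which the tool goes at most 62.5 mm and 10.7 degrees, less where a joint would pass 70% of its speed; a pose out of reach is approached as far as the arm can. A call with a gripper value outside its range is refused whole. OPENING is the finger opening in mm, from 0 to 87, set as the call begins (- or left out, the last holds). The fingers move at their own pace and stop on an object; FORCE is the grip in N (left out, the last holds). Time passes only in rows, so rows that repeat a pose let the fingers close. It gives the time, the measured TCP pose, the force, the opening and the grip force at its end, in the units of the state.
- ctrl.get_state(): the state, without advancing time (a new reading comes with each control period).
- ctrl.get_image(name): name is "scene" or "top" or "wrist"; returns (picture, depth): 420x560x3 uint8, red, green, blue; 420x560 float32, m along the optical axis (not along the pixel's ray), 0 where there is no reading.
- ctrl.camera_model(name): a dict with "intrinsics" (3x3 intrinsics, pixels), "origin" and "orientation" of the camera in the world. Camera axes: x right, y down, z forward; pixel columns grow to the right and rows downward; lengths in m; the calibration is good to about 2 mm. A picture is of the moment at which its call begins: read the wrist's pose just before it. camera_model takes no time and is no camera call; for the wrist camera it gives the pose at the moment of the call.
- ctrl.close_job(): hands the job in; it is judged then, once.
Trained networks look in the newest picture that a camera, given by its name, has taken for a name from the list of things; names that differ only in an ending like _2 or _b are one class to them, and where a whole thing is asked for, a point or a joint stands for the part that bears it (a point fixed in the world has none). Each returns a list of dicts, best first, with "confidence" (0 to 1); they miss things now and then, are a little off and sometimes report something else, mostly with a low value. They report only what shows in the picture. A call takes as long as a camera call. They do not tell look-alikes from the thing itself.
- ctrl.recognise(camera, query): "xyz" ([x, y, z] in m, in world coordinates, good to about 4 mm: the middle of the surface that is visible of it).
- ctrl.mark_of(camera, query): "xyz" ([x, y, z] in m, in world coordinates, good to about 4 mm: a listed point, or the origin of a listed thing).
The state is a dict: "time": time; "joint_positions": joint angles; "qd": joint speeds; "joint_torque": joint torques, N m; "position": TCP position; "tool_rot": TCP orientation; "ft_force": force on the tool from outside, world axes, zero at the start; "torque": the same for the moment, N m; "grip_width": opening from 0.0 (shut) to 1.0 (fully open); "grip_force": force on a finger pad.
Only numpy, scipy, OpenCV 4.12 (cv2) and the standard library are available. Lean on these libraries where they do the work, as an engineer would, in place of code of your own. Each camera call takes 0.05 s, during which the arm holds its last target. There are 200 camera calls.

## Working session

There is one attempt and no reset: what is moved stays moved. The work goes in short steps, Python scripts to look and compute and a shell command to move; the robot and the scene stay as the last step left them, time stands still between calls to the robot, and variables do not carry over. Pictures are saved under pics/ and viewed, at most 10 in all, crops included, and the job is handed in when it is done.

```bash
mkdir -p pics; ls
cat > h.py <<'E'
import numpy as np, cv2
from bench import ctrl
from scipy.spatial.transform import Rotation as R
def cloud(name):
    im,d=ctrl.get_image(name); m=ctrl.camera_model(name); K=np.array(m["intrinsics"])
    o=np.array(m["orientation"]); Rm=R.from_rotvec(o).as_matrix() if o.shape==(3,) else o
    v,u=np.mgrid[:420,:560]; p=np.stack([(u-K[0,2])/K[0,0]*d,(v-K[1,2])/K[1,1]*d,d],-1)
    return im,d,p@Rm.T+np.array(m["origin"])
E
python3 - <<'E'
from h import *
s=ctrl.get_state(); print(s)
print(ctrl.camera_model("top"))
for c in("scene","top"):
    im,d,P=cloud(c); cv2.imwrite(f"pics/{c}0.png",im[...,::-1]); np.save(f"{c}0.npy",P)
    for q in["tray","rake","rest","rake_home","pot","cup","bottle","prop1"]:
        print(c,q,[(np.round(r["xyz"],3).tolist(),round(r["confidence"],2)) for r in ctrl.mark_of(c,q)])
E
```

```text
pics
{'time': 0.0, 'joint_positions': array([-1.23590723,  0.32181429, -0.07004981,  1.45171266,  0.02263795,
        1.37075776, -0.05691402]), 'qd': array([-7.76730977e-06,  7.03498748e-04,  3.61864380e-04,  1.06490479e-03,
       -4.16952411e-04, -8.37012098e-04,  1.31683434e-03]), 'joint_torque': array([-2.98444538e-04, -4.91285133e+01, -4.04126253e-01, -3.12529850e+01,
       -6.40522619e-02,  4.37783904e-02,  1.68005549e-04]), 'position': array([0.20486931, 0.61632148, 0.24044795]), 'tool_rot': array([-5.01723624e-01, -3.10110799e+00,  2.98367890e-03]), 'ft_force': array([-0.49490693,  0.41070994, -0.80070767]), 'torque': array([ 0.06220825, -0.02690048, -0.01400826]), 'grip_force': 0.0, 'grip_width': 1.0033242513881362}
{'intrinsics': array([[441.31994533,   0.        , 287.69079515],
       [  0.        , 441.31994533, 207.17846791],
       [  0.        ,   0.        ,   1.        ]]), 'origin': array([0.41017292, 0.04312454, 1.10702844]), 'orientation': array([-2.16019104,  2.13358806, -0.19318418])}
scene tray [([0.586, 0.039, -0.002], 0.9)]
scene rake [([0.568, -0.309, 0.0
[... 449 characters left out ...]
067, 0.027], 0.55), ([0.552, 0.005, 0.027], 0.51), ([0.559, 0.069, 0.025], 0.48)]
top tray [([0.589, 0.045, -0.0], 0.82)]
top rake [([0.573, -0.302, 0.02], 0.87), ([0.625, 0.065, 0.026], 0.34)]
top rest []
top rake_home [([0.57, -0.313, 0.015], 0.87), ([0.611, -0.002, 0.022], 0.19)]
top pot [([0.399, 0.003, -0.002], 0.8)]
top cup [([0.646, -0.299, -0.001], 0.65)]
top bottle [([0.506, 0.398, -0.006], 0.68), ([0.624, 0.027, 0.056], 0.6)]
top prop1 [([0.624, 0.061, 0.022], 0.89), ([0.623, 0.027, 0.056], 0.85), ([0.614, -0.002, 0.025], 0.84), ([0.558, 0.068, 0.027], 0.79), ([0.374, 0.135, 0.009], 0.77), ([0.552, 0.007, 0.026], 0.73), ([0.775, -0.047, 0.013], 0.66), ([0.551, 0.038, 0.055], 0.61)]
```

View pics/top0.png

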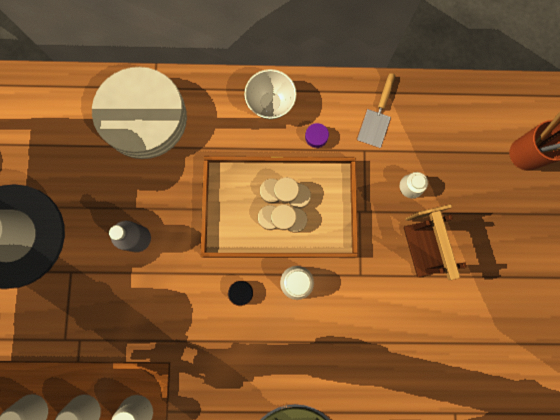

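View pics/scene0.png

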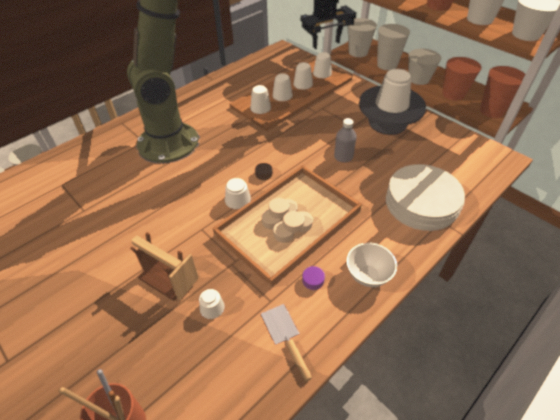

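Run:
```python
from h import *
for c in ("top","scene"):
    P=np.load(c+"0.npy").reshape(-1,3)
    def rect(m,l):
        q=P[m]
        if len(q)>20:
            r=cv2.minAreaRect((q[:,:2]*1000).astype(np.float32)); print(c,l,len(q),r,"z",np.median(q[:,2]))
    near=(np.abs(P[:,0]-.49)<.16)&(np.abs(P[:,1]+.31)<.08)&(P[:,0]<.605)
    rect(near&(P[:,2]>.118)&(P[:,2]<.145),"rake top")
    rect(near&(P[:,2]>.118)&(P[:,2]<.145)&(P[:,0]<.54),"handle")
    rect(near&(P[:,2]>.008)&(P[:,2]<.02),"base")
    t=(np.abs(P[:,0]-.587)<.17)&(np.abs(P[:,1]-.04)<.24)
    rect(t&(P[:,2]>.031)&(P[:,2]<.042)&~((np.abs(P[:,0]-.587)<.08)&(np.abs(P[:,1]-.04)<.08)),"tray rim")
```

```text
top rake top 994 ((492.64007568359375, -326.687255859375), (163.412353515625, 79.68453979492188), 13.718866348266602) z 0.12710716667431005
top handle 713 ((479.81817626953125, -330.1510925292969), (136.9232177734375, 59.73676300048828), 14.236836433410645) z 0.12721811943161587
top base 1240 ((488.2481384277344, -317.48321533203125), (129.6856689453125, 70.43758392333984), 14.109121322631836) z 0.013471032726274812
top tray rim 2096 ((584.4754638671875, 44.11759948730469), (332.8299560546875, 380.62548828125), 0.6436383724212646) z 0.03633797466891742
scene rake top 752 ((493.3602294921875, -329.904541015625), (165.73611450195312, 77.51102447509766), 14.43657112121582) z 0.12784936292138221
scene handle 476 ((479.4636535644531, -333.0868225097656), (137.27194213867188, 60.49037170410156), 13.364823341369629) z 0.12813184539179817
scene base 692 ((500.6728210449219, -333.0373229980469), (147.2032928466797, 79.8433609008789), 13.701703071594238) z 0.014365424194373977
scene tray rim 1400 ((584.068603515625, 42.32550048828125), (333.9662170410156, 382.66534423828125), 0.676120400428772) z 0.036475849107560965
```

Top view: the rake hangs in its rest (445,245), and the heap is in the tray (285,205). Things that could be confused:
- **Rake:** the spatula at (378,112).
- **Props:** the purple disc (317,135) and the black disc (240,293).
- **White things:** the cup is at (414,184) and the pot at (297,282).

I choose the pale wooden bar on the forks at (445,245).

```bash
cat >> h.py <<'E'
def pose():
    s=ctrl.get_state(); return np.array(s["position"]),R.from_rotvec(s["tool_rot"]),s
def legs(W,blade=False,off=.07):
    """W: list of (x,y,z,heading deg); prints shifts for successive calls"""
    p,r,s=pose()
    for x,y,z,h in W:
        a=np.radians(h); t=np.array([x,y,z])
        if blade: t=t-[off*np.cos(a),off*np.sin(a),0]
        c=r.as_matrix(); d=c.T@(t-p)*1000; h0=np.degrees(np.arctan2(c[1,0],c[0,0]))
        dh=(h-h0+180)%360-180
        print("tx %.0f ty %.0f tz %.0f turn %.2f | rows>=%.1f"%(*d,-dh/5,max(np.linalg.norm(d)/62.5,abs(dh)/10.7)))
        p=t; r=R.from_matrix(np.array([[np.cos(a),np.sin(a),0],[np.sin(a),-np.cos(a),0],[0,0,-1]]).T)
E
python3 - <<'E'
from h import *
import cv2
for c in ("top","scene"):
    P=np.load(c+"0.npy").reshape(-1,3)
    t=(P[:,0]>.45)&(P[:,0]<.725)&(np.abs(P[:,1]-.04)<.24)&(P[:,2]>.03)&(P[:,2]<.043)&~((np.abs(P[:,0]-.587)<.08)&(np.abs(P[:,1]-.04)<.1))
    print(cv2.minAreaRect((P[t][:,:2]*1000).astype(np.float32)))
    f=(np.abs(P[:,0]-.587)<.1)&(np.abs(P[:,1]-.14)<.03)
    print("floor z",np.median(P[f][:,2]))
legs([(.43,.42,.25,112),(.55,.15,.25,75),(.55,-.15,.24,40),(.501,-.326,.21,14)])
E
```

```text
((586.4471435546875, 43.935638427734375), (250.67010498046875, 381.0336608886719), 0.6436383724212646)
floor z 0.011828737539832157
((586.06982421875, 42.34912109375), (252.88478088378906, 382.66534423828125), 0.676120400428772)
floor z 0.012284347183744493
tx -276 ty -116 tz -8 turn 9.92 | rows>=4.8
tx -295 ty 10 tz 0 turn 7.40 | rows>=4.7
tx -290 ty 78 tz 10 turn 7.00 | rows>=4.8
tx -151 ty 103 tz 30 turn 5.20 | rows>=3.0
```

```bash
python3 -m crank '[{"tx":-55,"ty":-23,"tz":-2,"turn":2},{"tx":-110,"ty":-46,"tz":-4,"turn":4},{"tx":-165,"ty":-70,"tz":-6,"turn":6},{"tx":-220,"ty":-93,"tz":-8,"turn":8},{"tx":-276,"ty":-116,"tz":-8,"turn":9.9}]' 87 40
python3 -m crank '[{"tx":-59,"ty":2,"tz":0,"turn":1.5},{"tx":-118,"ty":4,"tz":0,"turn":3},{"tx":-177,"ty":6,"tz":0,"turn":4.5},{"tx":-236,"ty":8,"tz":0,"turn":6},{"tx":-295,"ty":10,"tz":0,"turn":7.4}]'
python3 -m crank '[{"tx":-58,"ty":16,"tz":2,"turn":1.4},{"tx":-116,"ty":31,"tz":4,"turn":2.8},{"tx":-174,"ty":47,"tz":6,"turn":4.2},{"tx":-232,"ty":62,"tz":8,"turn":5.6},{"tx":-290,"ty":78,"tz":10,"turn":7}]'
python3 -m crank '[{"tx":-50,"ty":34,"tz":10,"turn":1.8},{"tx":-100,"ty":68,"tz":20,"turn":3.6},{"tx":-151,"ty":103,"tz":30,"turn":5.2},{"tx":-151,"ty":103,"tz":30,"turn":5.2}]'
python3 - <<'E'
from h import *
im,d,P=cloud("wrist"); cv2.imwrite("pics/w1.png",im[...,::-1])
for q in ("rake","rake_home"): print(q,[(np.round(r["xyz"],3).tolist(),round(r["confidence"],2)) for r in ctrl.mark_of("wrist",q)])
q=P.reshape(-1,3); m=(q[:,2]>.118)&(q[:,2]<.132)&(q[:,0]>.38)&(q[:,0]<.6)&(q[:,1]<-.24)&(q[:,1]>-.42)
print(cv2.minAreaRect((q[m][:,:2]*1000).astype(np.float32)),np.median(q[m][:,2]))
legs([(.501,-.326,.117,14)])
E
```

```text
time: 1.52
position: [0.4316, 0.4185, 0.2501]
tool_rot: [-1.761, -2.602, -0.002]
ft_force: [-0.2, 0.4, 0.3]
grip_width: 1.002
grip_force: 0.0
time: 2.15
position: [0.5513, 0.1485, 0.2499]
tool_rot: [-2.494, -1.91, -0.002]
ft_force: [0.6, 0.5, -0.5]
grip_width: 1.0
grip_force: 0.0
time: 2.78
position: [0.5514, -0.1518, 0.2399]
tool_rot: [-2.953, -1.072, -0.002]
ft_force: [0.7, 0.3, -0.1]
grip_width: 1.0
grip_force: 0.0
time: 3.28
position: [0.4983, -0.3325, 0.2093]
tool_rot: [3.117, 0.368, -0.004]
ft_force: [-0.5, 1.6, -0.2]
grip_width: 0.999
grip_force: 0.0
rake [([0.566, -0.311, 0.014], 0.66)]
rake_home [([0.652, -0.298, 0.001], 0.52)]
((504.150146484375, -319.74932861328125), (142.7485809326172, 79.65597534179688), 14.346948623657227) 0.12806997988098864
tx -2 ty 0 tz 93 turn 0.04 | rows>=1.5
```

View pics/w1.png

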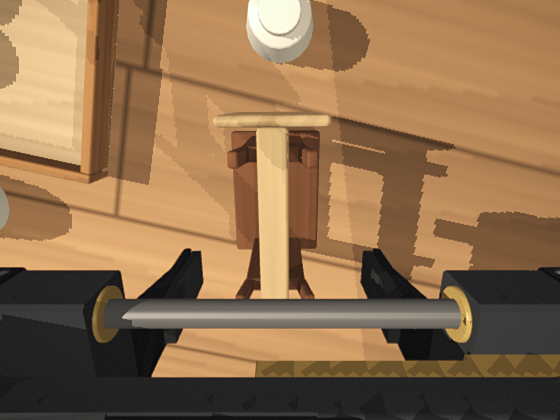

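The wrist crop shows the pale rake on its dark rest, with the handle on column 272 and the blade at (272,120). It lies between the fingers, so I descend and grip.

```bash
python3 -m crank '[{"tx":0,"ty":0,"tz":50,"turn":0},{"tx":0,"ty":0,"tz":80,"turn":0},{"tx":0,"ty":0,"tz":92,"turn":0},{"tx":0,"ty":0,"tz":92,"turn":0}]' 60 40
python3 -m crank '[{"tx":0,"ty":0,"tz":0,"turn":0},{"tx":0,"ty":0,"tz":0,"turn":0},{"tx":0,"ty":0,"tz":0,"turn":0},{"tx":0,"ty":0,"tz":0,"turn":0}]' 5 50
python3 -m crank '[{"tx":0,"ty":0,"tz":0,"turn":0},{"tx":0,"ty":0,"tz":0,"turn":0},{"tx":0,"ty":0,"tz":0,"turn":0}]'
python3 - <<'E'
from h import *
p,r,s=pose(); print(p,r.as_matrix()[:,0],s["ft_force"])
E
```

```text
time: 3.92
position: [0.5032, -0.325, 0.1175]
tool_rot: [-3.117, -0.389, 0.0]
ft_force: [0.9, -0.9, 0.8]
grip_width: 0.708
grip_force: 0.0
time: 4.42
position: [0.5026, -0.3263, 0.1179]
tool_rot: [3.118, 0.386, 0.001]
ft_force: [-0.4, 0.2, -0.4]
grip_width: 0.322
grip_force: 0.0
time: 4.8
position: [0.5026, -0.3262, 0.1177]
tool_rot: [-3.118, -0.386, -0.0]
ft_force: [-0.5, 0.2, 2.4]
grip_width: 0.246
grip_force: 50.0
[ 0.50255048 -0.32618524  0.11769682] [9.69803602e-01 2.43887129e-01 2.05845596e-04] [-0.45937197  0.23108467  2.44472482]
```

```bash
python3 - <<'E'
from h import *
legs([(.569,-.3095,.208,14.1),(.587,-.06,.208,.6),(.587,.166,.208,.6),(.587,.166,.121,.6)],True,.068)
E
python3 -m crank '[{"tz":-20},{"tz":-60},{"tz":-90},{"tz":-90}]'
```

```text
tx 1 ty 0 tz -90 turn 0.00 | rows>=1.4
tx 80 ty -253 tz 0 turn 2.70 | rows>=4.3
tx 2 ty -226 tz 0 turn -0.00 | rows>=3.6
tx 0 ty 0 tz 87 turn -0.00 | rows>=1.4$[0]: bad value
```

```bash
python3 -m crank '[{"tx":0,"ty":0,"tz":-20,"turn":0},{"tx":0,"ty":0,"tz":-60,"turn":0},{"tx":0,"ty":0,"tz":-90,"turn":0},{"tx":0,"ty":0,"tz":-90,"turn":0}]'
python3 -m crank '[{"tx":16,"ty":-50,"tz":0,"turn":0.5},{"tx":32,"ty":-101,"tz":0,"turn":1.1},{"tx":48,"ty":-152,"tz":0,"turn":1.6},{"tx":64,"ty":-202,"tz":0,"turn":2.2},{"tx":80,"ty":-253,"tz":0,"turn":2.7}]'
python3 -m crank '[{"tx":1,"ty":-57,"tz":0,"turn":0},{"tx":1,"ty":-114,"tz":0,"turn":0},{"tx":2,"ty":-170,"tz":0,"turn":0},{"tx":2,"ty":-226,"tz":0,"turn":0},{"tx":2,"ty":-226,"tz":0,"turn":0}]'
python3 -m crank '[{"tx":0,"ty":0,"tz":40,"turn":0},{"tx":0,"ty":0,"tz":75,"turn":0},{"tx":0,"ty":0,"tz":87,"turn":0},{"tx":0,"ty":0,"tz":87,"turn":0}]'
python3 - <<'E'
from h import *
legs([(.587,.166,.113,.6)],True,.068)
im,d,P=cloud("top"); cv2.imwrite("pics/t2.png",cv2.resize(im[120:320,160:460,::-1],(750,500)))
q=P.reshape(-1,3); m=(abs(q[:,0]-.56)<.2)&(abs(q[:,1]-.166)<.06)&(q[:,2]>.11)&(q[:,2]<.14)
im2,d2,P=cloud("wrist"); cv2.imwrite("pics/w2.png",im2[...,::-1])
q=P.reshape(-1,3); m=(abs(q[:,0]-.58)<.05)&(abs(q[:,1]-.166)<.06)&(q[:,2]>.115)&(q[:,2]<.145); print(m.sum(), m.sum() and (cv2.minAreaRect((q[m][:,:2]*1000).astype(np.float32)),np.median(q[m][:,2])))
print([(np.round(r["xyz"],3).tolist(),round(r["confidence"],2)) for r in ctrl.mark_of("top","rake")])
E
```

```text
time: 5.3
position: [0.5038, -0.3275, 0.2109]
tool_rot: [3.115, 0.385, 0.008]
ft_force: [0.1, 0.3, -1.7]
grip_width: 0.251
grip_force: 50.0
time: 5.92
position: [0.5176, -0.0595, 0.2068]
tool_rot: [-3.141, -0.015, 0.002]
ft_force: [0.2, 0.7, -1.1]
grip_width: 0.248
grip_force: 50.0
time: 6.55
position: [0.5159, 0.1708, 0.2061]
tool_rot: [-3.141, -0.032, 0.004]
ft_force: [0.4, -0.6, -0.4]
grip_width: 0.246
grip_force: 50.0
time: 7.05
position: [0.5175, 0.164, 0.12]
tool_rot: [3.14, 0.016, -0.002]
ft_force: [-0.2, 0.1, -1.9]
grip_width: 0.246
grip_force: 50.0
tx 1 ty -1 tz 7 turn -0.00 | rows>=0.1
9975 (((559.9332885742188, 166.63717651367188), (59.9962043762207, 78.945556640625), 0.48991289734840393), np.float64(0.13191793993861348))
[([0.589, 0.17, 0.022], 0.6), ([0.589, 0.044, 0.001], 0.45)]
```

View pics/w2.png

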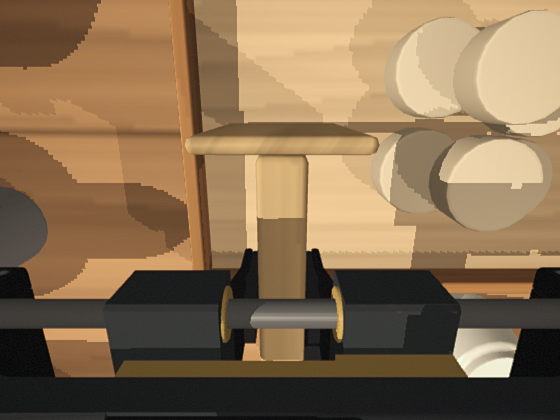

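The wrist view shows the blade level at (282,140), clear of the tray wall (190,140) and the heap (430,100). Next is the gentle touchdown.

```bash
python3 -m crank '[{"tx":0,"ty":0,"tz":2.5,"turn":0},{"tx":0,"ty":0,"tz":4,"turn":0},{"tx":0,"ty":0,"tz":5,"turn":0},{"tx":0,"ty":0,"tz":5,"turn":0}]'
python3 -m crank '[{"tx":0,"ty":0,"tz":1,"turn":0},{"tx":0,"ty":0,"tz":1,"turn":0},{"tx":0,"ty":0,"tz":1,"turn":0}]'
python3 -m crank '[{"tx":0,"ty":0,"tz":1,"turn":0},{"tx":0,"ty":0,"tz":1,"turn":0},{"tx":0,"ty":0,"tz":1,"turn":0}]'
```

```text
time: 7.7
position: [0.5178, 0.1647, 0.1155]
tool_rot: [-3.142, -0.017, 0.0]
ft_force: [-0.4, -0.3, -0.8]
grip_width: 0.245
grip_force: 50.0
time: 8.07
position: [0.5179, 0.1647, 0.1145]
tool_rot: [-3.142, -0.017, -0.0]
ft_force: [0.4, 0.2, -1.5]
grip_width: 0.25
grip_force: 50.0
time: 8.45
position: [0.518, 0.1648, 0.1137]
tool_rot: [-3.141, -0.017, -0.0]
ft_force: [-0.5, -0.8, -0.2]
grip_width: 0.246
grip_force: 50.0
```

```bash
python3 -m crank '[{"tx":0,"ty":0,"tz":0.5,"turn":0},{"tx":0,"ty":0,"tz":0.5,"turn":0},{"tx":0,"ty":0,"tz":0.5,"turn":0}]'
python3 -m crank '[{"tx":0,"ty":0,"tz":0.5,"turn":0},{"tx":0,"ty":0,"tz":0.5,"turn":0},{"tx":0,"ty":0,"tz":0.5,"turn":0}]'
```

```text
time: 8.82
position: [0.5178, 0.1648, 0.1135]
tool_rot: [-3.141, -0.017, 0.001]
ft_force: [-4.0, -0.9, 5.3]
grip_width: 0.245
grip_force: 50.0
time: 9.2
position: [0.5176, 0.1648, 0.1134]
tool_rot: [-3.141, -0.017, 0.001]
ft_force: [-6.1, -0.7, 8.3]
grip_width: 0.246
grip_force: 50.0
```

```bash
python3 -m crank '[{"tx":0,"ty":0,"tz":-4,"turn":0},{"tx":0,"ty":0,"tz":-4,"turn":0}]'
cat >> h.py <<'E'
T0=np.array([.5863,.0432]); YAW=np.radians(.65)
def props(n=2,lo=.0):
    L=[]
    for c in ("top","scene"):
        for _ in range(n):
            ctrl.get_image(c)
            for r in ctrl.mark_of(c,"prop1"):
                x=np.array(r["xyz"]); 
                if r["confidence"]>.3 and abs(x[0]-.586)<.125 and abs(x[1]-.043)<.19: L.append(x)
    L=np.array(L); out=[]
    while len(L):
        m=np.linalg.norm(L-L[0],axis=1)<.022; m=np.linalg.norm(L-L[m].mean(0),axis=1)<.024; m[0]=True
        out.append((L[m].mean(0),m.sum())); L=L[~m]
    for p,k in sorted(out,key=lambda t:t[0][1]):
        d=p[:2]-T0; print("prop w",np.round(p,3)," tray x %.0f y %.0f mm"%((d[0]*np.cos(YAW)+d[1]*np.sin(YAW))*1e3,(d[1]*np.cos(YAW)-d[0]*np.sin(YAW))*1e3),"n",k)
    return [p for p,k in out]
E
python3 - <<'E'
from h import *
props(2); p,r,s=pose(); print(p,s["time"],s["ft_force"])
E
```

```text
time: 9.45
position: [0.5182, 0.1648, 0.1166]
tool_rot: [-3.141, -0.017, -0.001]
ft_force: [-0.5, 1.0, -1.3]
grip_width: 0.247
grip_force: 50.0
prop w [ 0.613 -0.001  0.027]  tray x 26 y -45 mm n 4
prop w [0.551 0.004 0.026]  tray x -36 y -39 mm n 3
prop w [0.622 0.028 0.054]  tray x 35 y -15 mm n 4
prop w [0.555 0.036 0.052]  tray x -32 y -7 mm n 4
prop w [0.624 0.064 0.025]  tray x 38 y 21 mm n 4
prop w [0.56  0.067 0.025]  tray x -26 y 24 mm n 4
[0.51786271 0.16466781 0.11641242] 9.85 [-0.88508568 -0.63922143 -2.1023219 ]
```

Run:
```python
from h import *
legs([(.603,.166,.1165,-7),(.586,.0285,.1165,-7)],True,.0685)
```

```text
tx 17 ty -9 tz -0 turn 1.52 | rows>=0.7
tx -0 ty 139 tz 0 turn -0.00 | rows>=2.2
```

```bash
python3 -m crank '[{"tx":17,"ty":-9,"tz":0,"turn":1.5},{"tx":17,"ty":-9,"tz":0,"turn":1.5},{"tx":17,"ty":-9,"tz":0,"turn":1.5}]'
python3 -m crank '[{"tx":0,"ty":20,"tz":0,"turn":0},{"tx":0,"ty":36,"tz":0,"turn":0},{"tx":0,"ty":52,"tz":0,"turn":0},{"tx":0,"ty":68,"tz":0,"turn":0},{"tx":0,"ty":84,"tz":0,"turn":0}]'
python3 -m crank '[{"tx":0,"ty":16,"tz":0,"turn":0},{"tx":0,"ty":32,"tz":0,"turn":0},{"tx":0,"ty":48,"tz":0,"turn":0},{"tx":0,"ty":55,"tz":0,"turn":0},{"tx":0,"ty":55,"tz":0,"turn":0}]'
python3 - <<'E'
from h import *
p,r,s=pose(); print(p,s["time"],s["ft_force"])
im,d,P=cloud("scene"); cv2.imwrite("pics/s3.png",cv2.resize(im[130:310,180:400,::-1],(733,600)))
props(1)
E
```

```text
time: 10.22
position: [0.5343, 0.1735, 0.1163]
tool_rot: [3.135, -0.186, -0.001]
ft_force: [-1.3, -0.1, -2.0]
grip_width: 0.248
grip_force: 50.0
time: 10.85
position: [0.525, 0.0897, 0.1169]
tool_rot: [-3.135, 0.188, -0.002]
ft_force: [1.1, 0.7, -1.3]
grip_width: 0.249
grip_force: 50.0
time: 11.48
position: [0.5181, 0.0346, 0.1165]
tool_rot: [3.135, -0.191, -0.0]
ft_force: [2.4, -0.7, -1.2]
grip_width: 0.248
grip_force: 50.0
[0.51809853 0.03456122 0.11651069] 11.475 [ 2.37868068 -0.74326207 -1.24662431]
prop w [ 0.618 -0.004  0.029]  tray x 31 y -47 mm n 1
prop w [ 0.548 -0.001  0.028]  tray x -39 y -43 mm n 1
prop w [0.619 0.026 0.052]  tray x 33 y -17 mm n 1
prop w [0.552 0.029 0.055]  tray x -35 y -14 mm n 1
prop w [0.626 0.07  0.023]  tray x 40 y 26 mm n 1
```

View pics/s3.png

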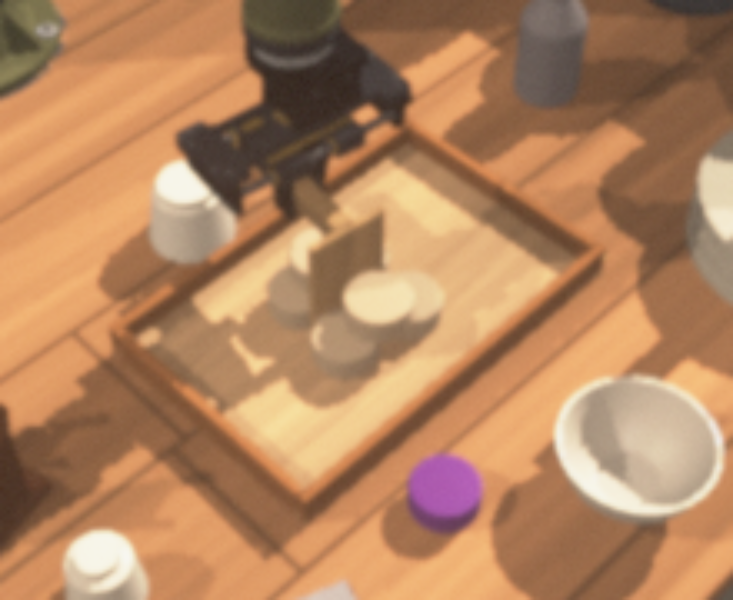

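Scene view: the blade at crop pixel (345,265) has split the heap into two groups of three. Next I push each group outwards.

Run:
```python
from h import *
legs([(.629,.031,.1165,.65),(.545,.031,.1165,.65)],True,.0685)
```

```text
tx 43 ty 1 tz -0 turn -1.50 | rows>=0.7
tx -84 ty -1 tz 0 turn -0.00 | rows>=1.3
```

```bash
python3 -m crank '[{"tx":8,"ty":0,"tz":0,"turn":-0.4},{"tx":17,"ty":0,"tz":0,"turn":-0.8},{"tx":26,"ty":1,"tz":0,"turn":-1.2},{"tx":35,"ty":1,"tz":0,"turn":-1.5},{"tx":43,"ty":1,"tz":0,"turn":-1.5}]'
python3 -m crank '[{"tx":0,"ty":0,"tz":0,"turn":0},{"tx":-20,"ty":0,"tz":0,"turn":0},{"tx":-40,"ty":0,"tz":0,"turn":0},{"tx":-50,"ty":0,"tz":0,"turn":0},{"tx":-59,"ty":0,"tz":0,"turn":0}]'
python3 -m crank '[{"tx":-9,"ty":0,"tz":0,"turn":0},{"tx":-18,"ty":0,"tz":0,"turn":0},{"tx":-25,"ty":0,"tz":0,"turn":0},{"tx":-25,"ty":0,"tz":0,"turn":0}]'
python3 -m crank '[{"tx":30,"ty":0,"tz":0,"turn":0},{"tx":41,"ty":0,"tz":0,"turn":0},{"tx":41,"ty":0,"tz":-50,"turn":0},{"tx":41,"ty":0,"tz":-90,"turn":0},{"tx":41,"ty":0,"tz":-90,"turn":0}]'
python3 - <<'E'
from h import *
props(2)
p,r,s=pose(); print(p,s["time"],s["ft_force"])
im,d,P=cloud("top"); cv2.imwrite("pics/t4.png",cv2.resize(im[130:280,170:390,::-1],(733,500)))
E
```

```text
time: 12.35
position: [0.5591, 0.0306, 0.1157]
tool_rot: [-3.141, -0.018, 0.007]
ft_force: [-2.2, 0.5, -1.0]
grip_width: 0.248
grip_force: 50.0
time: 12.98
position: [0.5026, 0.0294, 0.1171]
tool_rot: [-3.141, -0.017, -0.005]
ft_force: [2.5, 0.2, -3.6]
grip_width: 0.246
grip_force: 50.0
time: 13.48
position: [0.4762, 0.0289, 0.1167]
tool_rot: [-3.141, -0.017, 0.001]
ft_force: [1.5, 0.3, -0.8]
grip_width: 0.248
grip_force: 50.0
time: 14.1
position: [0.519, 0.0293, 0.2093]
tool_rot: [-3.14, -0.017, -0.006]
ft_force: [-0.9, -0.4, -1.8]
grip_width: 0.247
grip_force: 50.0
prop w [ 0.663 -0.001  0.03 ]  tray x 76 y -45 mm n 2
prop w [0.509 0.002 0.026]  tray x -77 y -40 mm n 2
prop w [0.512 0.027 0.051]  tray x -74 y -15 mm n 2
prop w [0.661 0.029 0.053]  tray x 74 y -15 mm n 2
prop w [0.512 0.065 0.024]  tray x -74 y 23 mm n 2
prop w [0.662 0.069 0.024]  tray x 76 y 25 mm n 2
[0.51707202 0.02922553 0.20555454] 14.5 [-0.08919941  0.35789653 -1.30891303]
```

View pics/t4.png

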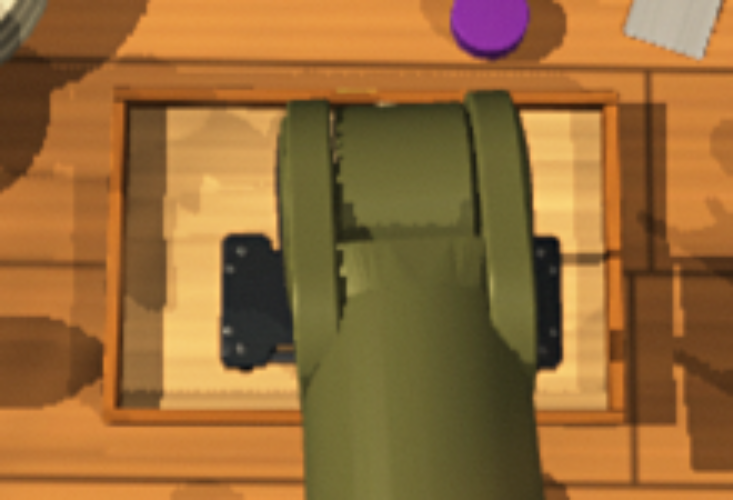

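The top view is mostly hidden by the arm, but the networks agree that there are two columns at tray x ±75, each with a prop on top. Next I turn the rake 90° and knock the top ones off towards +y.

```bash
cat >> h.py <<'E'
def tlegs(W):
    "tray-frame blade mm x,y, lift of edge above floor mm, heading in tray deg"
    c,s=np.cos(YAW),np.sin(YAW)
    legs([(T0[0]+(x*c-y*s)/1e3,T0[1]+(x*s+y*c)/1e3,.1136+l/1e3,h+.65) for x,y,l,h in W],True,.0685)
E
python3 - <<'E'
from h import *
tlegs([(60,-10,92,45),(70,-66,92,90),(70,-66,34,90),(70,66,34,90),(70,40,60,90),(-70,-66,60,90),(-70,-66,34,90),(-70,66,34,90)])
E
```

```text
tx 81 ty 45 tz 0 turn -9.01 | rows>=4.2
tx -12 ty 95 tz 0 turn -9.00 | rows>=4.2
tx 0 ty 0 tz 58 turn -0.00 | rows>=0.9
tx 132 ty -0 tz 0 turn -0.00 | rows>=2.1
tx -26 ty 0 tz -26 turn -0.00 | rows>=0.6
tx -106 ty -140 tz 0 turn -0.00 | rows>=2.8
tx 0 ty 0 tz 26 turn -0.00 | rows>=0.4
tx 132 ty -0 tz 0 turn -0.00 | rows>=2.1
```

```bash
python3 -m crank '[{"tx":16,"ty":9,"tz":0,"turn":-1.8},{"tx":32,"ty":18,"tz":0,"turn":-3.6},{"tx":48,"ty":27,"tz":0,"turn":-5.4},{"tx":64,"ty":36,"tz":0,"turn":-7.2},{"tx":81,"ty":45,"tz":0,"turn":-9}]'
python3 -m crank '[{"tx":-2,"ty":19,"tz":0,"turn":-1.8},{"tx":-5,"ty":38,"tz":0,"turn":-3.6},{"tx":-7,"ty":57,"tz":0,"turn":-5.4},{"tx":-10,"ty":76,"tz":0,"turn":-7.2},{"tx":-12,"ty":95,"tz":0,"turn":-9}]'
python3 -m crank '[{"tx":0,"ty":0,"tz":0,"turn":0},{"tx":0,"ty":0,"tz":35,"turn":0},{"tx":0,"ty":0,"tz":58,"turn":0},{"tx":0,"ty":0,"tz":58,"turn":0}]'
python3 - <<'E'
from h import *
tlegs([(70,-66,34,90),(70,66,34,90)])
p,r,s=pose(); print(p,s["time"],s["ft_force"])
props(1)
E
```

```text
time: 15.18
position: [0.5996, -0.015, 0.2061]
tool_rot: [-2.892, -1.226, 0.001]
ft_force: [0.4, -0.2, -1.0]
grip_width: 0.248
grip_force: 50.0
time: 15.8
position: [0.6589, -0.0903, 0.2058]
tool_rot: [-2.203, -2.239, 0.001]
ft_force: [0.4, 0.4, -2.1]
grip_width: 0.248
grip_force: 50.0
time: 16.3
position: [0.6568, -0.0883, 0.1461]
tool_rot: [-2.208, -2.229, 0.005]
ft_force: [-0.8, 0.1, -0.4]
grip_width: 0.247
grip_force: 50.0
tx -2 ty 1 tz -1 turn -0.02 | rows>=0.0
tx 132 ty -0 tz 0 turn -0.00 | rows>=2.1
[ 0.65683574 -0.08834785  0.1461406 ] 16.3 [-0.76688058  0.12346876 -0.43040856]
prop w [ 0.662 -0.001  0.028]  tray x 75 y -45 mm n 2
prop w [0.508 0.003 0.024]  tray x -79 y -40 mm n 1
prop w [0.664 0.03  0.056]  tray x 78 y -14 mm n 2
prop w [0.504 0.031 0.052]  tray x -82 y -11 mm n 1
prop w [0.514 0.063 0.026]  tray x -72 y 21 mm n 2
prop w [0.664 0.068 0.026]  tray x 78 y 24 mm n 2
```

Everything is in place, so I push slowly.

```bash
python3 -m crank '[{"tx":14,"ty":0,"tz":-1,"turn":0},{"tx":28,"ty":0,"tz":-1,"turn":0},{"tx":42,"ty":0,"tz":-1,"turn":0},{"tx":56,"ty":0,"tz":-1,"turn":0},{"tx":70,"ty":0,"tz":-1,"turn":0}]'
python3 -m crank '[{"tx":14,"ty":0,"tz":0,"turn":0},{"tx":28,"ty":0,"tz":0,"turn":0},{"tx":42,"ty":0,"tz":0,"turn":0},{"tx":54,"ty":0,"tz":0,"turn":0},{"tx":62,"ty":0,"tz":0,"turn":0}]'
python3 -m crank '[{"tx":0,"ty":0,"tz":0,"turn":0},{"tx":0,"ty":0,"tz":0,"turn":0}]'
python3 - <<'E'
from h import *
p,r,s=pose(); print(p,s["time"],s["ft_force"])
props(2)
E
```

```text
time: 17.12
position: [0.658, -0.0188, 0.1497]
tool_rot: [2.209, 2.234, 0.0]
ft_force: [0.4, -2.0, -0.5]
grip_width: 0.249
grip_force: 50.0
time: 17.75
position: [0.6572, 0.0433, 0.1494]
tool_rot: [-2.208, -2.234, 0.0]
ft_force: [0.2, -0.5, -0.2]
grip_width: 0.248
grip_force: 50.0
time: 18.0
position: [0.6572, 0.0414, 0.1494]
tool_rot: [2.21, 2.232, -0.001]
ft_force: [-0.3, -1.2, -1.6]
grip_width: 0.244
grip_force: 50.0
[0.65719338 0.04142317 0.14944877] 18.0 [-0.25018517 -1.19437972 -1.55147689]
prop w [ 0.662 -0.001  0.031]  tray x 76 y -45 mm n 2
prop w [0.51  0.002 0.026]  tray x -77 y -40 mm n 2
prop w [0.511 0.027 0.053]  tray x -76 y -15 mm n 2
prop w [0.514 0.068 0.025]  tray x -72 y 26 mm n 2
prop w [0.661 0.07  0.025]  tray x 75 y 26 mm n 2
prop w [0.659 0.139 0.035]  tray x 74 y 95 mm n 4
```

```bash
python3 -m crank '[{"tx":8,"ty":0,"tz":0,"turn":0},{"tx":14,"ty":0,"tz":0,"turn":0},{"tx":0,"ty":0,"tz":-10,"turn":0},{"tx":-10,"ty":0,"tz":-45,"turn":0},{"tx":-10,"ty":0,"tz":-45,"turn":0}]'
python3 - <<'E'
from h import *
p,r,s=pose(); print(p,s["time"],s["ft_force"])
props(2)
im,d,P=cloud("scene"); cv2.imwrite("pics/s5.png",cv2.resize(im[130:310,180:400,::-1],(733,600)))
tlegs([(-70,-64,79,90),(-70,-64,34,90),(-70,75,34,90)])
E
```

```text
time: 19.02
position: [0.6596, 0.0295, 0.1988]
tool_rot: [2.209, 2.227, 0.008]
ft_force: [-0.4, 1.6, -1.1]
grip_width: 0.25
grip_force: 50.0
[0.65963845 0.02952923 0.19879019] 19.025 [-0.40962263  1.5887635  -1.09088083]
prop w [ 0.51  -0.002  0.025]  tray x -77 y -44 mm n 2
prop w [ 0.663 -0.001  0.031]  tray x 76 y -45 mm n 2
prop w [0.511 0.028 0.054]  tray x -76 y -15 mm n 2
prop w [0.51  0.064 0.025]  tray x -76 y 21 mm n 1
prop w [0.665 0.07  0.025]  tray x 79 y 25 mm n 1
prop w [0.661 0.154 0.027]  tray x 76 y 110 mm n 4
tx -121 ty -141 tz 1 turn -0.00 | rows>=3.0
tx 0 ty 0 tz 45 turn -0.00 | rows>=0.7
tx 139 ty 0 tz 0 turn -0.00 | rows>=2.2
```

View pics/s5.png

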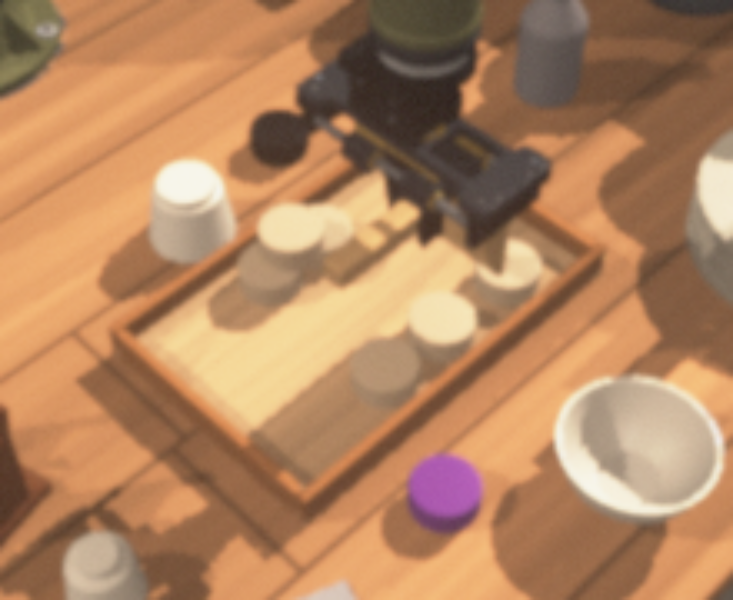

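Scene view: the far column now lies flat with three separate props, at crop pixels (385,370), (440,320) and (510,270). I repeat this for the near column, whose top prop is at (292,230).

```bash
python3 -m crank '[{"tx":-40,"ty":-47,"tz":0,"turn":0},{"tx":-80,"ty":-94,"tz":0,"turn":0},{"tx":-121,"ty":-141,"tz":0,"turn":0},{"tx":-121,"ty":-141,"tz":0,"turn":0}]'
python3 -m crank '[{"tx":0,"ty":0,"tz":20,"turn":0},{"tx":0,"ty":0,"tz":45,"turn":0},{"tx":0,"ty":0,"tz":45,"turn":0}]'
python3 -m crank '[{"tx":14,"ty":0,"tz":0,"turn":0},{"tx":28,"ty":0,"tz":0,"turn":0},{"tx":42,"ty":0,"tz":0,"turn":0},{"tx":56,"ty":0,"tz":0,"turn":0},{"tx":70,"ty":0,"tz":0,"turn":0}]'
python3 -m crank '[{"tx":14,"ty":0,"tz":0,"turn":0},{"tx":28,"ty":0,"tz":0,"turn":0},{"tx":42,"ty":0,"tz":0,"turn":0},{"tx":54,"ty":0,"tz":0,"turn":0},{"tx":62,"ty":0,"tz":0,"turn":0}]'
python3 -m crank '[{"tx":4,"ty":0,"tz":0,"turn":0},{"tx":8,"ty":0,"tz":0,"turn":0},{"tx":8,"ty":0,"tz":0,"turn":0},{"tx":0,"ty":0,"tz":-20,"turn":0},{"tx":0,"ty":0,"tz":-45,"turn":0}]'
python3 - <<'E'
from h import *
p,r,s=pose(); print(p,s["time"],s["ft_force"])
props(2)
E
```

```text
time: 19.98
position: [0.5142, -0.0948, 0.1945]
tool_rot: [-2.217, -2.224, 0.0]
ft_force: [0.7, 0.8, -0.1]
grip_width: 0.25
grip_force: 50.0
time: 20.35
position: [0.5166, -0.0896, 0.1479]
tool_rot: [-2.207, -2.232, 0.004]
ft_force: [-0.0, -0.5, -1.3]
grip_width: 0.248
grip_force: 50.0
time: 20.98
position: [0.5171, -0.0193, 0.1498]
tool_rot: [2.209, 2.234, 0.001]
ft_force: [0.4, -2.1, -0.2]
grip_width: 0.251
grip_force: 50.0
time: 21.6
position: [0.5162, 0.0425, 0.1494]
tool_rot: [-2.209, -2.234, 0.0]
ft_force: [-0.5, -1.8, -0.3]
grip_width: 0.247
grip_force: 50.0
time: 22.22
position: [0.5158, 0.041, 0.1945]
tool_rot: [-2.21, -2.231, 0.002]
ft_force: [0.3, -0.0, -1.8]
grip_width: 0.243
grip_force: 50.0
[0.51579245 0.04096991 0.19454248] 22.225 [ 0.30964023 -0.01269549 -1.8366797 ]
prop w [ 0.661 -0.002  0.028]  tray x 74 y -46 mm n 2
prop w [0.509 0.001 0.027]  tray x -78 y -42 mm n 2
prop w [0.511 0.065 0.023]  tray x -75 y 23 mm n 2
prop w [0.661 0.068 0.026]  tray x 75 y 24 mm n 2
prop w [0.508 0.139 0.025]  tray x -77 y 97 mm n 4
prop w [0.659 0.155 0.028]  tray x 74 y 111 mm n 4
```

Run:
```python
from h import *
tlegs([(0,60,60,90),(0,60,3,90)])
```

```text
tx -8 ty 71 tz 20 turn -0.00 | rows>=1.2
tx 0 ty 0 tz 57 turn -0.00 | rows>=0.9
```

```bash
python3 -m crank '[{"tx":-4,"ty":36,"tz":10,"turn":0},{"tx":-8,"ty":71,"tz":20,"turn":0},{"tx":-8,"ty":71,"tz":20,"turn":0},{"tx":-8,"ty":71,"tz":50,"turn":0},{"tx":-8,"ty":71,"tz":74,"turn":0}]'
python3 -m crank '[{"tx":0,"ty":0,"tz":2,"turn":0},{"tx":0,"ty":0,"tz":2,"turn":0}]'
python3 - <<'E'
from h import *
p,r,s=pose(); print(p,s["time"],s["ft_force"])
tlegs([(0,60,3,90),(-70,60,3,90)])
E
```

```text
time: 23.25
position: [0.5862, 0.0346, 0.1194]
tool_rot: [-2.208, -2.233, 0.001]
ft_force: [-0.8, 0.1, -0.4]
grip_width: 0.249
grip_force: 50.0
time: 23.5
position: [0.5874, 0.0345, 0.1193]
tool_rot: [2.209, 2.233, 0.001]
ft_force: [0.1, -0.4, -0.7]
grip_width: 0.246
grip_force: 50.0
[0.58739969 0.03453972 0.11929413] 23.5 [ 0.07277205 -0.38334278 -0.66445444]
tx 0 ty -1 tz 3 turn -0.01 | rows>=0.0
tx 0 ty -70 tz 0 turn -0.00 | rows>=1.1
```

```bash
python3 -m crank '[{"tx":0,"ty":-18,"tz":1,"turn":0},{"tx":0,"ty":-36,"tz":1,"turn":0},{"tx":0,"ty":-54,"tz":1,"turn":0},{"tx":0,"ty":-70,"tz":1,"turn":0},{"tx":0,"ty":-70,"tz":1,"turn":0}]'
python3 -m crank '[{"tx":7,"ty":0,"tz":0,"turn":0},{"tx":14,"ty":0,"tz":0,"turn":0},{"tx":20,"ty":0,"tz":0,"turn":0},{"tx":20,"ty":0,"tz":0,"turn":0},{"tx":12,"ty":0,"tz":0,"turn":0}]'
python3 -m crank '[{"tx":0,"ty":36,"tz":0,"turn":0},{"tx":0,"ty":70,"tz":0,"turn":0},{"tx":0,"ty":70,"tz":0,"turn":0},{"tx":-40,"ty":70,"tz":0,"turn":0},{"tx":-82,"ty":70,"tz":0,"turn":0}]'
python3 -m crank '[{"tx":0,"ty":0,"tz":0,"turn":0},{"tx":0,"ty":0,"tz":0,"turn":0}]'
python3 - <<'E'
from h import *
p,r,s=pose(); print(p,s["time"],s["ft_force"])
tlegs([(0,-10,5,90),(70,-10,5,90)])
props(1)
E
```

```text
time: 24.12
position: [0.517, 0.0339, 0.1184]
tool_rot: [-2.209, -2.234, -0.003]
ft_force: [0.6, 0.5, -1.7]
grip_width: 0.245
grip_force: 50.0
time: 24.75
position: [0.5171, 0.0464, 0.1173]
tool_rot: [-2.207, -2.235, 0.0]
ft_force: [-0.2, 0.2, -1.4]
grip_width: 0.248
grip_force: 50.0
time: 25.38
position: [0.5872, -0.0363, 0.1172]
tool_rot: [-2.207, -2.234, 0.001]
ft_force: [0.3, -0.3, -1.2]
grip_width: 0.246
grip_force: 50.0
time: 25.62
position: [0.5874, -0.0354, 0.1174]
tool_rot: [-2.209, -2.232, -0.0]
ft_force: [0.2, 0.4, -1.2]
grip_width: 0.252
grip_force: 50.0
[ 0.58743009 -0.03542879  0.11742638] 25.625 [ 0.17004545  0.35397703 -1.15669589]
tx 0 ty -0 tz -1 turn -0.01 | rows>=0.0
tx -0 ty 70 tz 0 turn -0.00 | rows>=1.1
prop w [0.663 0.    0.026]  tray x 76 y -44 mm n 2
prop w [0.51  0.001 0.029]  tray x -77 y -41 mm n 2
prop w [0.513 0.062 0.028]  tray x -73 y 20 mm n 1
prop w [0.663 0.068 0.026]  tray x 77 y 24 mm n 2
prop w [0.659 0.155 0.024]  tray x 74 y 111 mm n 2
prop w [0.508 0.158 0.024]  tray x -77 y 116 mm n 2
```

Both +y props are set. Next I knife between each lower pair and draw the -y props back.

```bash
python3 -m crank '[{"tx":0,"ty":18,"tz":0,"turn":0},{"tx":0,"ty":36,"tz":0,"turn":0},{"tx":0,"ty":54,"tz":0,"turn":0},{"tx":0,"ty":69,"tz":0,"turn":0},{"tx":0,"ty":69,"tz":0,"turn":0}]'
python3 -m crank '[{"tx":-12,"ty":0,"tz":0,"turn":0},{"tx":-24,"ty":0,"tz":0,"turn":0},{"tx":-36,"ty":0,"tz":0,"turn":0},{"tx":-48,"ty":0,"tz":0,"turn":0},{"tx":-52,"ty":0,"tz":0,"turn":0}]'
python3 -m crank '[{"tx":0,"ty":0,"tz":0,"turn":0},{"tx":8,"ty":0,"tz":0,"turn":0},{"tx":8,"ty":-36,"tz":0,"turn":0},{"tx":8,"ty":-69,"tz":0,"turn":0},{"tx":8,"ty":-69,"tz":0,"turn":0}]'
python3 -m crank '[{"tx":22,"ty":0,"tz":0,"turn":0},{"tx":44,"ty":0,"tz":0,"turn":0},{"tx":44,"ty":0,"tz":0,"turn":0},{"tx":44,"ty":0,"tz":0,"turn":0}]'
python3 - <<'E'
from h import *
p,r,s=pose(); print(p,s["time"],s["ft_force"])
tlegs([(0,-10,5,90),(-70,-10,5,90)])
E
```

```text
time: 26.45
position: [0.6577, -0.034, 0.1172]
tool_rot: [2.208, 2.235, -0.0]
ft_force: [-0.2, 0.5, -1.6]
grip_width: 0.248
grip_force: 50.0
time: 27.08
position: [0.6575, -0.0886, 0.1177]
tool_rot: [2.211, 2.231, -0.0]
ft_force: [-0.1, 0.8, -2.1]
grip_width: 0.245
grip_force: 50.0
time: 27.7
position: [0.5866, -0.0786, 0.1175]
tool_rot: [-2.207, -2.233, -0.0]
ft_force: [0.9, 0.3, -1.5]
grip_width: 0.248
grip_force: 50.0
time: 28.2
position: [0.5886, -0.0363, 0.1177]
tool_rot: [2.209, 2.233, -0.0]
ft_force: [-0.2, -0.6, -1.0]
grip_width: 0.25
grip_force: 50.0
[ 0.58861475 -0.03631368  0.11770019] 28.2 [-0.20793782 -0.56124918 -0.95715776]
tx 1 ty -1 tz -1 turn -0.00 | rows>=0.0
tx 0 ty -70 tz 0 turn -0.00 | rows>=1.1
```

```bash
python3 -m crank '[{"tx":1,"ty":-18,"tz":0,"turn":0},{"tx":1,"ty":-36,"tz":0,"turn":0},{"tx":1,"ty":-54,"tz":0,"turn":0},{"tx":1,"ty":-70,"tz":0,"turn":0},{"tx":1,"ty":-70,"tz":0,"turn":0}]'
python3 -m crank '[{"tx":-12,"ty":0,"tz":0,"turn":0},{"tx":-24,"ty":0,"tz":0,"turn":0},{"tx":-36,"ty":0,"tz":0,"turn":0},{"tx":-48,"ty":0,"tz":0,"turn":0},{"tx":-52,"ty":0,"tz":0,"turn":0}]'
python3 -m crank '[{"tx":0,"ty":0,"tz":0,"turn":0},{"tx":8,"ty":0,"tz":0,"turn":0},{"tx":8,"ty":36,"tz":0,"turn":0},{"tx":8,"ty":69,"tz":0,"turn":0},{"tx":8,"ty":69,"tz":0,"turn":0}]'
python3 -m crank '[{"tx":0,"ty":0,"tz":-50,"turn":0},{"tx":0,"ty":0,"tz":-90,"turn":0},{"tx":0,"ty":0,"tz":-90,"turn":0}]'
python3 - <<'E'
from h import *
p,r,s=pose(); print(p,s["time"],s["ft_force"])
props(2)
legs([(.585,-.24,.2075,52),(.5026+.0664,-.3262+.0167,.2075,14.1)],True,.0685)
im,d,P=cloud("scene"); cv2.imwrite("pics/s6.png",cv2.resize(im[130:310,180:400,::-1],(733,600)))
E
```

```text
time: 28.82
position: [0.5171, -0.0364, 0.1176]
tool_rot: [-2.21, -2.232, 0.001]
ft_force: [0.5, -1.1, -1.6]
grip_width: 0.248
grip_force: 50.0
time: 29.45
position: [0.5187, -0.0887, 0.1176]
tool_rot: [2.211, 2.231, -0.0]
ft_force: [0.0, 0.9, -1.6]
grip_width: 0.251
grip_force: 50.0
time: 30.08
position: [0.5895, -0.077, 0.1173]
tool_rot: [2.206, 2.236, -0.0]
ft_force: [-0.1, -0.3, -0.8]
grip_width: 0.243
grip_force: 50.0
time: 30.45
position: [0.5889, -0.0786, 0.2112]
tool_rot: [2.206, 2.231, 0.008]
ft_force: [-0.5, -1.0, -1.5]
grip_width: 0.247
grip_force: 50.0
[ 0.58891686 -0.07856533  0.21116016] 30.45 [-0.5281241  -0.9621659  -1.54772601]
prop w [ 0.501 -0.056  0.027]  tray x -86 y -98 mm n 4
prop w [ 0.663 -0.053  0.026]  tray x 76 y -97 mm n 4
prop w [0.509 0.064 0.028]  tray x -77 y 22 mm n 2
prop w [0.665 0.069 0.025]  tray x 79 y 25 mm n 4
prop w [0.66  0.156 0.028]  tray x 75 y 112 mm n 4
prop w [0.508 0.159 0.024]  tray x -77 y 116 mm n 4
tx -215 ty -46 tz -1 turn 7.73 | rows>=3.6
tx -50 ty -12 tz 0 turn 7.58 | rows>=3.5
```

View pics/s6.png

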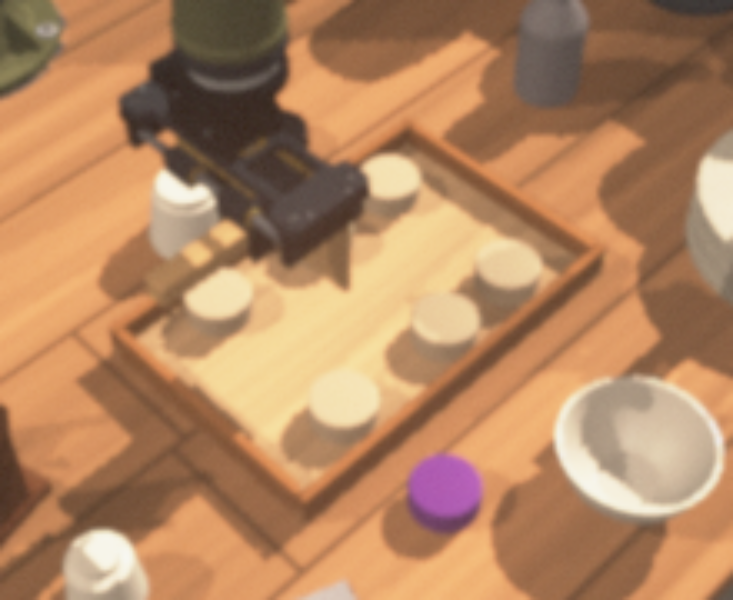

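Scene view: the props lie flat and well apart at crop pixels (390,185), (508,270), (445,325), (343,405) and (218,300). The sixth is behind the gripper, and the networks place it at tray (-77, 22). Now I carry the rake home.

```bash
python3 -m crank '[{"tx":-43,"ty":-9,"tz":0,"turn":1.5},{"tx":-86,"ty":-18,"tz":0,"turn":3},{"tx":-129,"ty":-27,"tz":0,"turn":4.6},{"tx":-172,"ty":-36,"tz":0,"turn":6.2},{"tx":-215,"ty":-46,"tz":0,"turn":7.7}]'
python3 -m crank '[{"tx":-13,"ty":-3,"tz":0,"turn":1.9},{"tx":-26,"ty":-6,"tz":0,"turn":3.8},{"tx":-38,"ty":-9,"tz":0,"turn":5.7},{"tx":-50,"ty":-12,"tz":0,"turn":7.6},{"tx":-50,"ty":-12,"tz":0,"turn":7.6}]'
python3 -m crank '[{"tx":0,"ty":0,"tz":0,"turn":0},{"tx":0,"ty":0,"tz":0,"turn":0}]'
python3 - <<'E'
from h import *
p,r,s=pose(); print(p,s["time"],s["ft_force"])
legs([(.5026,-.3262,.208,14.1),(.5026,-.3262,.1187,14.1)])
im,d,P=cloud("wrist"); cv2.imwrite("pics/w7.png",im[...,::-1])
E
```

```text
time: 31.52
position: [0.5436, -0.2952, 0.2073]
tool_rot: [-2.825, -1.374, 0.0]
ft_force: [1.2, -0.7, -1.9]
grip_width: 0.245
grip_force: 50.0
time: 32.15
position: [0.5028, -0.327, 0.2074]
tool_rot: [3.118, 0.386, -0.001]
ft_force: [0.7, -0.4, -1.1]
grip_width: 0.252
grip_force: 50.0
time: 32.4
position: [0.5044, -0.3255, 0.2074]
tool_rot: [-3.117, -0.39, -0.0]
ft_force: [0.2, 0.4, -1.0]
grip_width: 0.25
grip_force: 50.0
[ 0.50439904 -0.32547451  0.20741078] 32.4 [ 0.15441338  0.42887393 -0.96057617]
tx -2 ty 0 tz -1 turn 0.04 | rows>=0.0
tx 0 ty 0 tz 89 turn -0.00 | rows>=1.4
```

View pics/w7.png

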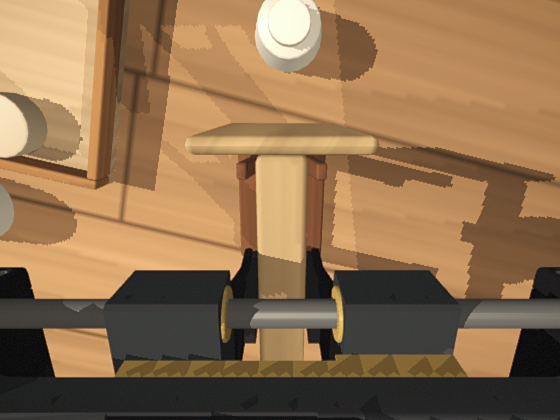

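The wrist view shows the handle (281,210) centred over the fork cheeks (247,165) and (315,165). I lower it.

```bash
python3 -m crank '[{"tx":-1,"ty":0,"tz":30,"turn":0},{"tx":-1,"ty":0,"tz":60,"turn":0},{"tx":-1,"ty":0,"tz":78,"turn":0},{"tx":-1,"ty":0,"tz":85,"turn":0},{"tx":-1,"ty":0,"tz":85,"turn":0}]'
python3 -m crank '[{"tx":0,"ty":0,"tz":2,"turn":0},{"tx":0,"ty":0,"tz":4,"turn":0},{"tx":0,"ty":0,"tz":4,"turn":0}]'
python3 - <<'E'
from h import *
p,r,s=pose(); print(p,s["time"],s["ft_force"])
E
```

```text
time: 33.08
position: [0.503, -0.3266, 0.1227]
tool_rot: [3.118, 0.386, 0.0]
ft_force: [0.3, 0.3, -1.5]
grip_width: 0.243
grip_force: 50.0
time: 33.45
position: [0.5029, -0.3264, 0.1187]
tool_rot: [-3.118, -0.386, -0.001]
ft_force: [0.4, -0.2, -1.5]
grip_width: 0.246
grip_force: 50.0
[ 0.50291118 -0.32639682  0.11874103] 33.45 [ 0.37876568 -0.15565152 -1.45650575]
```

```bash
python3 -m crank '[{"tx":0,"ty":0,"tz":0.8,"turn":0},{"tx":0,"ty":0,"tz":1,"turn":0},{"tx":0,"ty":0,"tz":1,"turn":0}]'
python3 -m crank '[{"tx":0,"ty":0,"tz":0,"turn":0},{"tx":0,"ty":0,"tz":0,"turn":0},{"tx":0,"ty":0,"tz":0,"turn":0},{"tx":0,"ty":0,"tz":0,"turn":0}]' 65
python3 -m crank '[{"tx":0,"ty":0,"tz":-20,"turn":0},{"tx":0,"ty":0,"tz":-60,"turn":0},{"tx":0,"ty":0,"tz":-110,"turn":0},{"tx":0,"ty":0,"tz":-140,"turn":0},{"tx":0,"ty":0,"tz":-140,"turn":0}]'
python3 -m crank '[{"tx":-60,"ty":0,"tz":0,"turn":0},{"tx":-60,"ty":0,"tz":0,"turn":0},{"tx":-60,"ty":0,"tz":0,"turn":0},{"tx":-60,"ty":0,"tz":0,"turn":0}]'
python3 - <<'E'
from h import *
p,r,s=pose(); print(p,s["time"],s["ft_force"],s["grip_width"])
props(2)
for c in("scene","top"): print([(np.round(q["xyz"],3).tolist(),round(q["confidence"],2)) for q in ctrl.mark_of(c,"rake")],[(np.round(q["xyz"],3).tolist(),round(q["confidence"],2)) for q in ctrl.mark_of(c,"rake_home")])
im,d,P=cloud("scene"); cv2.imwrite("pics/s8.png",cv2.resize(im[110:330,80:400,::-1],(800,550)))
E
```

```text
time: 33.83
position: [0.5029, -0.3265, 0.1177]
tool_rot: [-3.118, -0.386, -0.0]
ft_force: [-0.8, 0.3, 0.6]
grip_width: 0.248
grip_force: 50.0
time: 34.33
position: [0.5028, -0.3265, 0.1176]
tool_rot: [3.118, 0.386, 0.0]
ft_force: [-0.1, -0.4, 0.3]
grip_width: 0.62
grip_force: 0.0
time: 34.95
position: [0.504, -0.3279, 0.2617]
tool_rot: [3.115, 0.385, 0.009]
ft_force: [0.4, 0.3, 0.1]
grip_width: 0.748
grip_force: 0.0
time: 35.45
position: [0.4456, -0.3403, 0.2574]
tool_rot: [-3.117, -0.389, 0.0]
ft_force: [-0.1, -0.1, 0.9]
grip_width: 0.746
grip_force: 0.0
[ 0.44556543 -0.34031183  0.25740749] 35.45 [-0.11079216 -0.13457595  0.94313233] 0.7456392612046475
prop w [ 0.502 -0.055  0.027]  tray x -86 y -97 mm n 4
prop w [ 0.662 -0.054  0.025]  tray x 75 y -98 mm n 4
prop w [0.51  0.066 0.025]  tray x -76 y 23 mm n 4
prop w [0.663 0.069 0.024]  tray x 77 y 25 mm n 4
prop w [0.658 0.154 0.026]  tray x 73 y 110 mm n 4
prop w [0.507 0.157 0.023]  tray x -77 y 115 mm n 4
[([0.569, -0.309, 0.016], 0.68)] []
[([0.574, -0.306, 0.016], 0.62)] [([0.569, -0.311, 0.017], 0.73), ([0.572, -0.307, 0.018], 0.38), ([0.504, 0.396, -0.002], 0.38)]
```

View pics/s8.png

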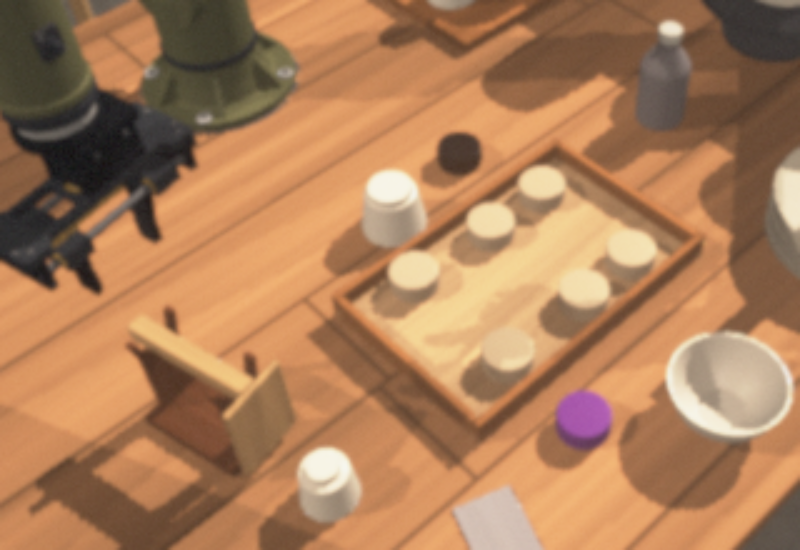

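The final view shows six flat, separate props, with the rake upright in its rest at (210,380) and the pot, cup and bottle where they were. I hand the job in.

```bash
python3 -c "
from bench import ctrl; print(ctrl.close_job())"
```

```text
the job is handed in; nothing more can be done
None
```

The job is handed in: all six props lie flat and apart across the four quarters of the tray, at least 85 mm between centres as last measured, and the rake hangs back in its rest; no verdict was returned.

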